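# Close and bolt the gear housing

### The arm

A 6-joint arm with a two-finger parallel gripper is mounted at the origin on the work surface. World frame = base frame: x ahead of the robot, y to its left, z up, the work surface at z = 0. Lengths are in m, angles in rad, forces in N, time in s.
With the tool pointing down it reaches from about 0.325 to 0.775 m from the base axis. Payload 9.3 kg.
Tool frame: the origin (TCP) lies between the finger pads; the fingertips stand 25 mm ahead of it and the grasp point (between the pads) lies 6 mm ahead of it; z points along the fingers, y is the direction in which the jaws open and shut (so a half turn about z gives the same grasp; the last joint's range is limited). The gripper opens to 85 mm and grips with 20 to 120 N. Pads are 22 mm wide; open, the fingers measure 114 mm over their backs; the gripper's body (76 mm by 85 mm) begins 54 mm behind the grasp point. The pads swing forward as they close: fully open they stand 13 mm farther back than shut.
Start: joints at [-1.273, 0.259, 0.021, 1.334, 0, 1.418], TCP at [0.24, -0.495, 0.256] pointing down, gripper open.
Joint ranges: [-3.04, 3.04], [-0.91, 1.82], [-1.04, 1.36], [-1.92, 1.95], [-1.52, 1.45], [-3.14, 3.14]. Speed limits (rad/s): [2.22, 2.22, 2.79, 3.14, 3.14, 3.14].

### API

Orientations are given as a unit quaternion [x, y, z, w].
In Python, from workcell import status, vision, arm gives the robot as it stands. The module is installed in compiled form; this text tells all that it offers.
- The arm moves only by the tool step_arm, never from a script. Its argument "motion" is one flat list of numbers, 7 for each row, row after row: the turn, a rotation vector about the tool's x, y, z in degrees, then the shift along the tool's x, y, z in cm, then the finger opening in cm, from 0 to 8.54. A call has 1 to 8 rows; each row shifts and turns the commanded pose from where the row before left it, along the tool's axes as they then stand; what a row does not reach is not made up. A row lasts 1/8 s, in which the tool goes at most 62.5 mm and 10.7 degrees, less where a joint would pass 70% of its speed; a pose out of reach is approached as far as the arm can. A call is refused whole if a number of a shift passes 6.25 or a number of a turn 10.7, either way. A call with a gripper value outside its range is refused whole. The fingers move at their own pace and stop on an object; "grip_force" is the grip in N (left out, the last holds). Time passes only in rows, so rows that do not move let the fingers close. It gives the time, the measured TCP pose, the force and the opening at its end, in the units of the state.
- status.get_obs(): the state, without advancing time (a new reading comes with each control period).
- vision.grab_frame(name): name is "scene" or "top" or "wrist"; returns a dict with "color" (400x640x3 uint8, red, green, blue), "z_map" (400x640 float32, m along the optical axis (not along the pixel's ray), 0 where there is no reading), "fovy" (degrees; the focal length in pixels is half the picture's height over the tangent of half this angle, whatever the lens; pixels are square), "cx", "cy" (the principal point, pixels), "k1" (the pictures are not rectified: a ray, as slopes to the right and down, at radius r is drawn at 1 + k1 r^2 times it, then the intrinsics apply), "position" and "orientation" of the camera in the world. Camera axes: x right, y down, z forward; pixel columns grow to the right and rows downward; lengths in m; the calibration is good to about 2 mm. A picture is of the moment at which its call begins.
- arm.close_job(): hands the job in, once; it reports no verdict.
The state is a dict: "clock": time; "qpos": joint angles; "joint_vel": joint speeds; "effort": joint torques, N m; "tcp_pos": TCP position; "eef_rot": TCP orientation; "wrist_force": force on the tool from outside, world axes, zero at the start; "torque": the same for the moment, N m; "gripper_width": opening from 0.0 (shut) to 1.0 (fully open).
Only numpy, scipy, OpenCV 4.12 (cv2) and the standard library are available. Lean on these libraries where they do the work, as an engineer would, in place of code of your own. Each camera call takes 0.05 s, during which the arm holds its last target.

### The job

Close the green gear housing: push the yellow cover plate along the deck so that it tips into the pocket nose first, goes in under the steel lip at the far end and lies down flat on its ledge. Then slide the bolt with the red knob fully home over the cover, let go of everything, and leave the other things on the bench where they are.

Things in the scene. Friction and masses are not known exactly. Their poses are not given: they have to be found in the camera images.
- housing: Green gear housing, fixed, 326 mm long (x) x 124 wide (y). Origin: bench level, centre line, under the deck's inner edge; z up. Deck: flat, 74 mm above the bench, x = -170 to 0 mm, open at x = -170. Side walls, inner faces y = +-50 mm, 12 thick, tops 84 mm above the bench, run the whole length and guide the cover. On the +y wall's outside, the bolt's bed: x = 12 to 56, out to y = 128, 58 high, guides to 70.
- pocket (a point): Centre of the housing's pocket at ledge height, axes as the housing's. The pocket is 136 mm long (housing x = 0 to 136) x 100 wide, open above except under the lip. Its aluminium ledge, 50 mm above the bench (24 below the deck), runs around a well with two gears. The cover laid flat in it is centred within 3 mm of this point in x and 4 mm in y, its middle 3 mm above it.
- lip_edge (a point): Lower free edge of the steel lip, mid-width (housing x = 116 mm, 62 mm above the bench, 12 above the ledge). The lip, 7 mm thick, overhangs the last 20 mm of the pocket at the end away from the deck; the end wall behind it is 74 mm high and ends at housing x = 156.
- cover_mid (a point): Centre of the loose yellow cover plate, 130 (its x) x 92 x 6 mm, 0.2 to 0.45 kg; on its -x edge a flange, 80 wide, 6 thick, stands 18 mm above its top. Axes nearly the housing's. Starts flat on the deck between the walls. Pushed at the flange along housing +x it tips nose down when 70 to 100 mm hang out; pushed on, the nose slides under the lip and the flanged edge drops off the deck. Too long to lay in flat.
- bolt (a joint): Travel of the sliding steel bolt in m: 0 to 0.004 at the start (open), 0.032 fully home. It slides towards -y of the housing at housing x = 34 mm, through the +y wall, 60 to 68 mm above the bench; home, it reaches about 20 mm over the cover. It has about 2.5 N of friction and stays where it is left.
- bolt_knob (a point): Centre of the bolt's red upright round knob, 18 mm in diameter, 36 mm tall, 68 to 104 mm above the bench. It stands at housing x = 34 mm, y = 113 mm minus the bolt's travel, outside the +y wall, and is pushed towards -y of the housing.
- wrench: Bystander: open-ended wrench 180 mm long lying on the bench beside the housing; origin on its underside.
- spare_gear: Bystander: brass gear blank 60 mm across, 24 mm tall, on the bench past the housing's lip end; origin at its underside.
- oil_bottle: Bystander: orange bottle 64 mm across, 170 mm tall, red cap; origin at its underside.
- screwdriver: Bystander: screwdriver 200 mm long lying on the bench; origin on its underside.
- parts_tray: Bystander: open blue plastic tray 160 x 110 x 40 mm; origin at its underside.
- mug: Bystander: white mug 80 mm across, 95 mm tall; origin at its underside.
- hammer: Bystander: hammer 280 mm long lying on the bench; origin on its underside.
Things that resemble listed ones, but are neither listed nor needed, are in the scene too. There is more than one size of the part that bears cover_mid; the job needs the largest.

How it is judged:
By the outcome, as a careful person would: the job done as asked, in the order asked, and still so for the second after the job is handed in, with the robot touching nothing.
It also fails if it takes over 56 s, if anything falls off the work surface, if the arm or the gripper's body presses on something with over 40 N, if the wrist force passes 120 N, or if a joint passes its speed limit or range.

## Working session

There is one attempt and no reset: what is moved stays moved. The work goes in short steps, Python scripts to look and compute and a tool call to move; the robot and the scene stay as the last step left them, time stands still between calls to the robot, and variables do not carry over. Pictures are saved under pics/ and viewed, and the job is handed in when it is done.

Besides the shell and the picture viewer there is one more tool, called as name(argument=value, ...) on one line, values as JSON. step_arm: Moves the arm, as the interface text tells. Its arguments: {"type":"object","properties":{"motion":{"type":"array"},"grip_force":{"type":"number"}},"required":["motion"]}

```bash
mkdir -p pics
python3 - <<'E'
from workcell import status, vision
import cv2,pickle
o=status.get_obs();print(o)
for n in ["scene","top"]:
    f=vision.grab_frame(n);pickle.dump(f,open(n+".pkl","wb"))
    cv2.imwrite(f"pics/{n}0.png",f["color"][:,:,::-1])
    print(n,{k:v for k,v in f.items() if k not in("color","z_map")})
E
```

```text
{'clock': 0.0, 'qpos': array([-1.27262220e+00,  2.59228466e-01,  2.07300016e-02,  1.33368576e+00,
        1.66260616e-05,  1.41819760e+00]), 'joint_vel': array([-0.00055747,  0.00083132, -0.00063808, -0.00018448,  0.00094309,
        0.00095415]), 'effort': array([-1.41893070e-03, -5.55638194e+01,  3.44531751e+01,  1.36497006e-02,
       -2.54022007e-04,  1.55954899e-05]), 'tcp_pos': array([ 0.23953971, -0.49481821,  0.25563393]), 'eef_rot': array([ 9.74707587e-01,  2.23482972e-01, -4.21753646e-05, -6.92716349e-04]), 'wrist_force': array([-0.21742246,  0.37333397, -0.43806508]), 'torque': array([ 0.00581505, -0.00453671, -0.01740334]), 'gripper_width': 0.9975080778744408}
scene {'fovy': 45.17277691971779, 'cx': 326.5510371356425, 'cy': 198.41055164014205, 'k1': -0.09921038349366963, 'position': array([1.21290441, 0.57914613, 1.30848738]), 'orientation': array([ 0.4079106 ,  0.86141456, -0.27267266, -0.1312384 ])}
top {'fovy': 48.66659981321142, 'cx': 317.94681204378213, 'cy': 190.82981847795133, 'k1': -0.004209857223876308, 'position': array([0.42430851, 0.03906044, 1.19863224]), 'orientation': array([-0.69899957,  0.71292932, -0.04244876,  0.03646224])}
```

View pics/scene0.png

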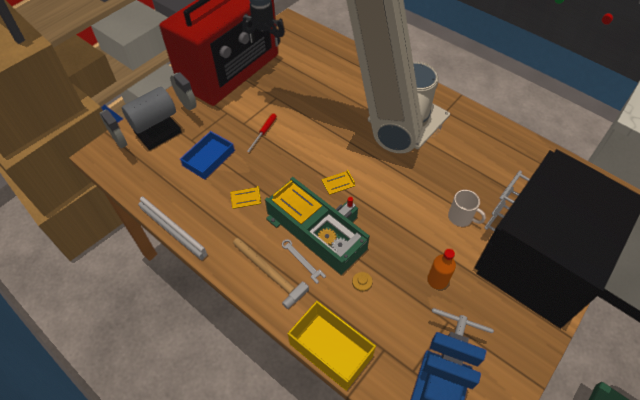

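View pics/top0.png

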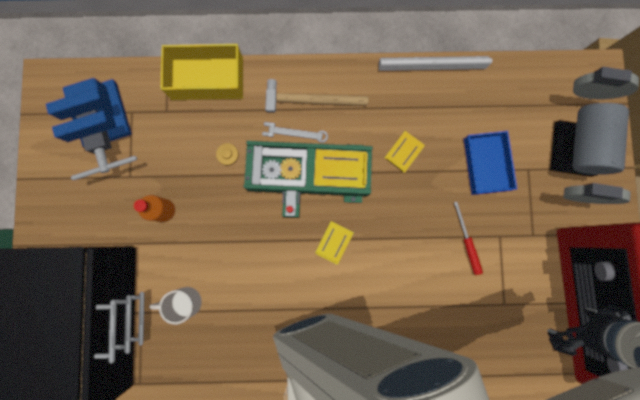

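The top view shows the housing at about (308,168). The deck with the large cover is to its right, the lip is at (255,165) on the left, and the knob is at (290,209). Next I'll measure its pose.

```bash
cat > h.py <<'E'
import numpy as np,cv2,pickle
from scipy.spatial.transform import Rotation as R
def K(f):
    F=200/np.tan(np.radians(f["fovy"])/2); return F
def cloud(f):
    F=K(f);v,u=np.mgrid[0:400,0:640]
    M=np.array([[F,0,f["cx"]],[0,F,f["cy"]],[0,0,1]])
    # OpenCV distortion model: k1 only
    p=cv2.undistortPoints(np.stack([u,v],-1).reshape(-1,1,2).astype(float),M,np.array([f["k1"],0,0,0,0.]))
    p=p.reshape(400,640,2);z=f["z_map"][...,None]
    P=np.concatenate([p*z,z],-1)
    return P@R.from_quat(f["orientation"]).as_matrix().T+f["position"]
def proj(f,X):
    F=K(f);M=np.array([[F,0,f["cx"]],[0,F,f["cy"]],[0,0,1]])
    Rm=R.from_quat(f["orientation"]).as_matrix()
    c=(np.atleast_2d(X)-f["position"])@Rm
    return cv2.projectPoints(c,np.zeros(3),np.zeros(3),M,np.array([f["k1"],0,0,0,0.]))[0].reshape(-1,2)
E
python3 - <<'E'
from h import *
f=pickle.load(open("top.pkl","rb"));C=cloud(f);c=f["color"].astype(int)
r,g,b=c[...,0],c[...,1],c[...,2]
v,u=np.mgrid[0:400,0:640]
roi=(u>235)&(u<385)&(v>130)&(v<225)
G=roi&(g>r+20)&(g>b+5)
print("green",G.sum())
P=C[G];top=P[(P[:,2]>.078)&(P[:,2]<.09)]
print(len(top),np.median(top[:,2]))
rect=cv2.minAreaRect((top[:,:2]*1000).astype(np.float32));print(rect)
Y=roi&(r>150)&(g>120)&(b<80)
n,l,s,ce=cv2.connectedComponentsWithStats(Y.astype(np.uint8))
for i in range(1,n):
  if s[i,4]>15:
    Q=C[l==i];print(ce[i],s[i,4],Q.mean(0),np.percentile(Q[:,2],[5,50,95]),cv2.minAreaRect((Q[:,:2]*1000).astype(np.float32)))
Rd=roi&(r>120)&(g<70)&(b<70);Q=C[Rd];print("red",Rd.sum(),Q.mean(0) if len(Q) else 0,Q)
im=cv2.resize(f["color"][125:225,235:385,::-1],None,fx=5,fy=5,interpolation=cv2.INTER_CUBIC);cv2.imwrite("pics/crop.png",im)
f=pickle.load(open("scene.pkl","rb"));im=cv2.resize(f["color"][160:280,220:380,::-1],None,fx=5,fy=5,interpolation=cv2.INTER_CUBIC);cv2.imwrite("pics/crop2.png",im)
E
```

```text
green 2083
1023 0.08458513486323427
((612.535400390625, 52.20631408691406), (320.2735900878906, 123.28895568847656), 86.26868438720703)
[236.9047619  151.95238095] 21 [0.66884454 0.24684993 0.00824007] [-0.00120209  0.00985416  0.01620036] ((666.7076416015625, 249.59820556640625), (10.624112129211426, 34.004722595214844), 74.88554382324219)
[340.36635404 168.23329426] 1706 [ 0.6055676  -0.02975001  0.08707438] [0.07718734 0.08120623 0.09562642] ((538.6716918945312, -28.19964599609375), (134.01470947265625, 231.96002197265625), 88.59325408935547)
[332.78125 222.90625] 32 [ 0.46899892 -0.00867846  0.04150503] [-0.0009381   0.00473767  0.00996133] ((454.2491149902344, 11.19091796875), (20.18695068359375, 79.27850341796875), 32.76593017578125)
red 11 [0.50300745 0.09982586 0.10395709] [[0.50811199 0.10119423 0.10249753]
 [0.50557078 0.10362543 0.10387742]
 [0.50544473 0.10108871 0.10492246]
 [0.50537033 0.09859452 0.10527207]
 [0.50299809 0.10114745 0.10444997]
 [0.50299423 0.0987057  0.10382858]
 [0.50280732 0.09612805 0.10575467]
 [0.50074161 0.10136193 0.10123436]
 [0.50062505 0.09882653 0.10220943]
 [0.50035548 0.09618048 0.1053853 ]
 [0.49806229 0.10123139 0.10409616]]
```

View pics/crop.png

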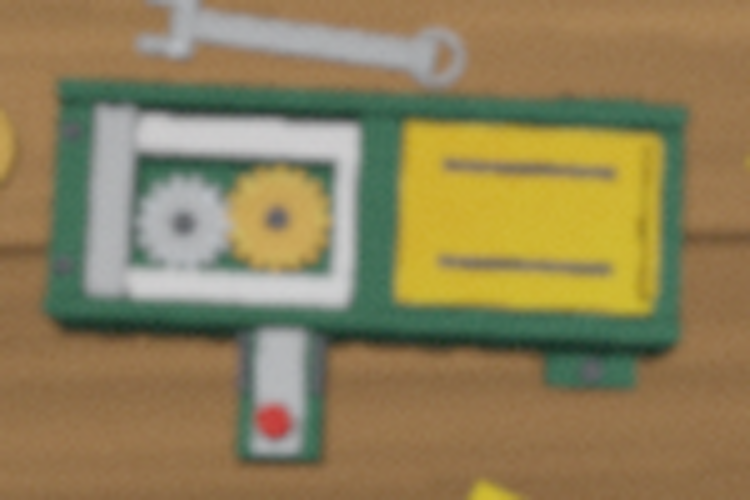

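View pics/crop2.png

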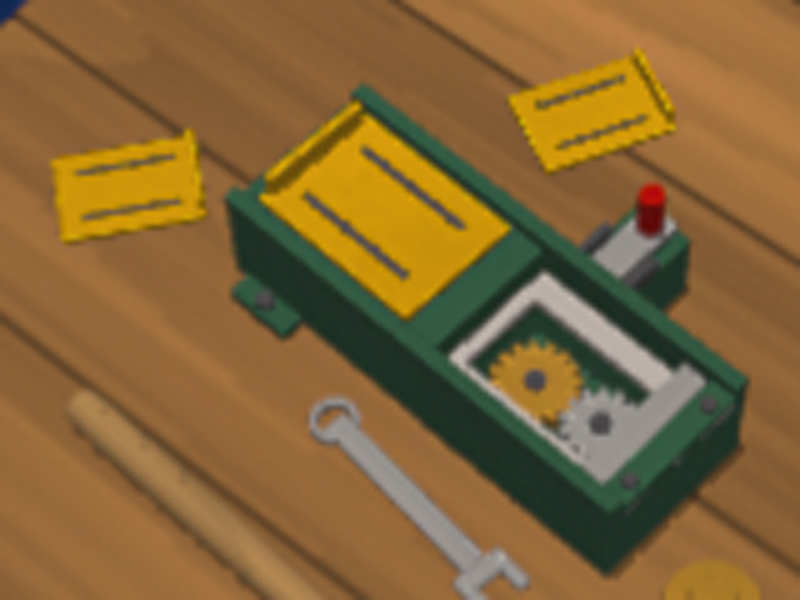

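```bash
cat >> h.py <<'E'
def hw(p,X):
    X=np.atleast_2d(X);c,s=np.cos(p[2]),np.sin(p[2])
    return np.c_[p[0]+c*X[:,0]-s*X[:,1],p[1]+s*X[:,0]+c*X[:,1],X[:,2]]
E
python3 - <<'E'
from h import *
from scipy.optimize import minimize
# silhouettes of the housing wall tops etc: fit by predicted top outline vs green mask
fs=[pickle.load(open(n+".pkl","rb")) for n in("top","scene")]
def hull(f,p):
    X=np.array([[x,y,z] for x in(-.17,.156) for y in(-.062,.062) for z in(0,.084)]);
    X[(X[:,0]>.1)&(X[:,2]>0),2]=.084
    return cv2.convexHull(proj(f,hw(p,X)).astype(np.float32))
masks=[]
for f,roi in zip(fs,[(235,140,385,200),(255,170,380,285)]):
    c=f["color"].astype(int);r,g,b=c[...,0],c[...,1],c[...,2]
    m=((g>r+12)&(g>b)); k=np.zeros_like(m);k[roi[1]:roi[3],roi[0]:roi[2]]=1
    masks.append((m&k))
def cost(p):
    # green px inside the hull counted; hull border should match: wood px inside penalised, green px outside penalised
    J=0
    for f,m in zip(fs,masks):
        S=8;im=np.zeros((400,640),np.uint8)
        h=hull(f,p);cv2.fillConvexPoly(im,np.round(h*2**8).astype(np.int32),1,shift=8)
        c=f["color"].astype(int);wood=(c[...,0]-c[...,2]>35)&(c[...,0]-c[...,1]>15)&(c[...,0]-c[...,1]<60)&(c[...,0]<175)
        e=cv2.erode(im,np.ones((9,9),np.uint8))
        J+=(im.astype(bool)&(e==0)&~m).sum()+(m&(im==0)).sum()
    return J
p0=np.array([.613,.0592,np.radians(86.3)])
best=(cost(p0),p0);print(best)
rng=np.random.default_rng(0)
for i in range(3000):
    q=best[1]+rng.normal(size=3)*[.003,.003,.01]*(.3 if i>1000 else 1)
    J=cost(q)
    if J<best[0]:best=(J,q)
p=best[1];print(best[0],p,np.degrees(p[2]))
np.save("p.npy",p)
for n,f,(a,b_,c_,d) in zip(("top","scene"),fs,[(235,125,385,225),(220,160,380,280)]):
    S=5;im=cv2.resize(f["color"][b_:d,a:c_,::-1],None,fx=S,fy=S,interpolation=cv2.INTER_CUBIC)
    def L(X,col):
        q=(proj(f,hw(p,X))-[a,b_]+.5)*S;cv2.polylines(im,[np.round(q).astype(np.int32)],True,col,1)
    L([[-.17,-.062,.084],[.156,-.062,.084],[.156,.062,.084],[-.17,.062,.084]],(255,0,255))
    L([[0,-.05,.05],[.136,-.05,.05],[.136,.05,.05],[0,.05,.05]],(255,0,0))
    L([[.116,-.05,.069],[.136,-.05,.069],[.136,.05,.069],[.116,.05,.069]],(0,0,255))
    L([[.034,.104,.104],[.043,.113,.104],[.034,.122,.104],[.025,.113,.104]],(255,255,0))
    cv2.imwrite(f"pics/ov_{n}.png",im)
# cover: yellow pts in housing frame
f=fs[0];C=cloud(f);c=f["color"].astype(int);r,g,b=c[...,0],c[...,1],c[...,2]
Y=(r>140)&(g>110)&(b<90);Q=C[Y];c_,s_=np.cos(p[2]),np.sin(p[2]);d=Q[:,:2]-p[:2]
H=np.c_[d@[c_,s_],d@[-s_,c_],Q[:,2]];H=H[(H[:,0]>-.19)&(H[:,0]<-.005)&(abs(H[:,1])<.055)&(H[:,2]>.07)]
print(len(H),np.percentile(H[:,0],[0,1,99,100]),np.percentile(H[:,1],[0,1,99,100]))
Fl=H[H[:,2]>.09];print("flange",len(Fl),Fl.min(0),Fl.max(0),Fl.mean(0))
# tall obstacles on route
P=C.reshape(-1,3)
for y0 in np.arange(-.6,-.05,.05):
    s=P[(P[:,1]>y0)&(P[:,1]<y0+.05)&(P[:,0]>.15)&(P[:,0]<.75)];s=s[s[:,2]>.03]
    if len(s):print(round(y0,2),s[:,2].max().round(3),s[:,0].min().round(2),s[:,0].max().round(2))
E
```

```text
(np.int64(1282), array([0.613     , 0.0592    , 1.50621914]))
1170 [0.60981674 0.05655191 1.51004204] 86.51903556764594
1824 [-0.15505936 -0.15303611 -0.02152284 -0.02013346] [-0.04982903 -0.04801754  0.04290028  0.04410131]
flange 88 [-0.15026151 -0.04107255  0.09036967] [-0.14339562  0.037758    0.10455328] [-0.14636994 -0.00109046  0.09827631]
-0.6 0.353 0.15 0.55
-0.55 0.437 0.25 0.28
-0.5 0.511 0.2 0.71
-0.45 0.523 0.2 0.71
-0.4 0.645 0.25 0.7
-0.35 0.696 0.24 0.26
-0.3 0.692 0.23 0.25
-0.25 0.656 0.23 0.23
-0.15 0.752 0.26 0.67
-0.1 0.758 0.27 0.67
```

View pics/ov_top.png

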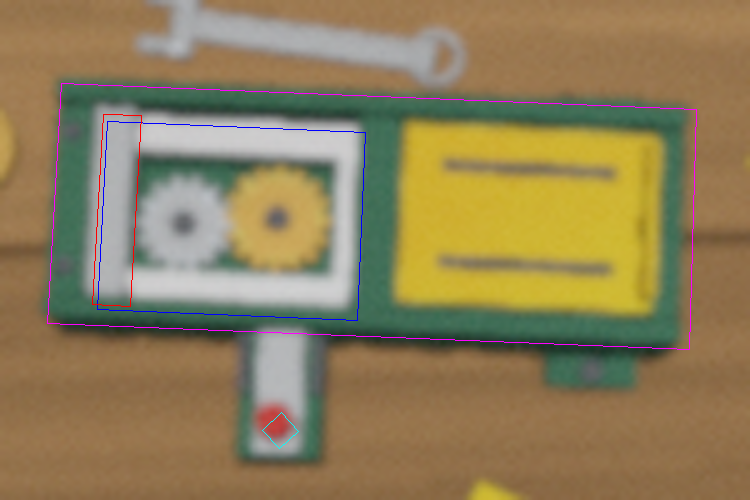

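View pics/ov_scene.png

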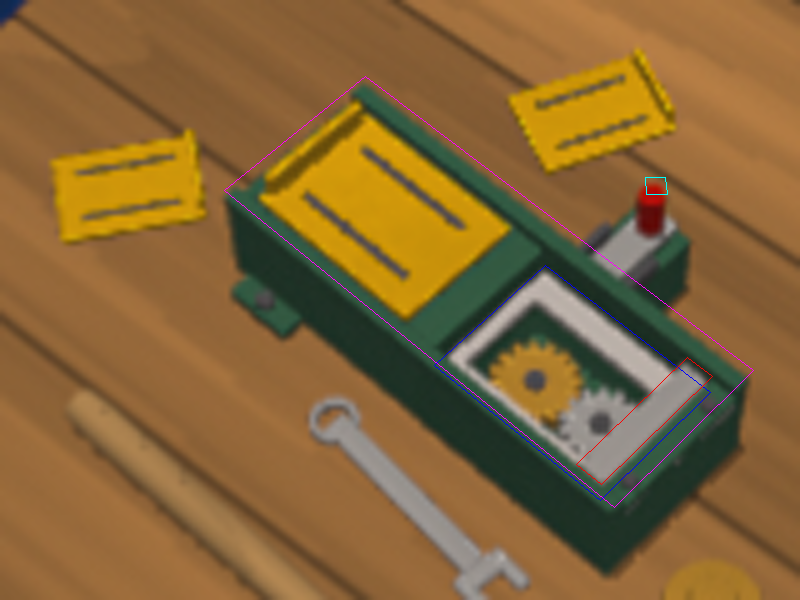

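Run:
```python
from h import *
from scipy.optimize import least_squares
fs=[pickle.load(open(n+".pkl","rb")) for n in("top","scene")]
T=[((62,82),(.156,-.062,.084)),((686,106),(-.17,-.062,.084)),((362,122),(0,-.05,.05)),((95,103),(.136,-.05,.069)),((86,296),(.136,.05,.069)),((138,105),(.116,-.05,.069)),((130,298),(.116,.05,.069)),((274,421),(.034,.111,.104))]
S=[((365,88),(-.17,.062,.084)),((228,192),(-.17,-.062,.084)),((746,382),(.156,.062,.084)),((612,508),(.156,-.062,.084)),((575,463),(.116,-.05,.069)),((685,363),(.116,.05,.069)),((706,378),(.136,.05,.069)),((600,482),(.136,-.05,.069)),((652,190),(.034,.111,.104))]
off=[(235,125),(220,160)]
def res(p,both=(0,1)):
    r=[]
    for i in both:
        A=[T,S][i];o=np.array(off[i])
        px=np.array([a for a,_ in A])/5+o-.5
        r.append((proj(fs[i],hw(p,np.array([b for _,b in A])))-px))
    return np.concatenate(r).ravel()
for both in((0,),(1,),(0,1)):
    s=least_squares(res,[.613,.059,1.506],args=(both,),loss="soft_l1")
    print(both,s.x,np.degrees(s.x[2]));print(res(s.x,both).reshape(-1,2).round(1).tolist())
p=s.x;np.save("p.npy",p)
f=fs[0];C=cloud(f);c=f["color"].astype(int);r,g,b=c[...,0],c[...,1],c[...,2]
Y=(r>140)&(g>110)&(b<90);Q=C[Y];c_,s_=np.cos(p[2]),np.sin(p[2]);d=Q[:,:2]-p[:2]
H=np.c_[d@[c_,s_],d@[-s_,c_],Q[:,2]];H=H[(H[:,0]>-.19)&(H[:,0]<-.005)&(abs(H[:,1])<.055)&(H[:,2]>.07)]
print(len(H),np.percentile(H[:,0],[0,1,99,100]),np.percentile(H[:,1],[0,1,99,100]))
# red box
P=C.reshape(-1,3);m=((r>110)&(g<50)&(b<50)).ravel();s=P[m];s=s[(s[:,1]<-.3)];print("redbox",s.min(0),s.max(0))
```

```text
(0,) [0.61329102 0.05879895 1.50416702] 86.18242179003762
[[-0.9, -1.5], [1.1, -0.3], [-0.2, 0.7], [0.8, 0.5], [0.2, 0.1], [-0.1, 0.5], [-0.9, 0.0], [0.1, -0.4]]
(1,) [0.61169443 0.05691258 1.50518375] 86.24067605905549
[[-0.1, -2.2], [-1.0, -0.1], [1.0, -1.7], [-0.2, 0.3], [-0.4, 0.8], [0.1, -0.6], [0.9, 0.3], [-0.3, 1.1], [0.2, 0.1]]
(0, 1) [0.61284751 0.05813161 1.50485481] 86.22182967670125
[[-0.7, -1.3], [1.4, -0.2], [0.1, 0.8], [1.0, 0.7], [0.4, 0.3], [0.1, 0.7], [-0.6, 0.2], [0.4, -0.2], [-0.1, -1.8], [-0.9, 0.3], [1.1, -1.2], [-0.1, 0.9], [-0.3, 1.3], [0.2, -0.1], [1.0, 0.8], [-0.2, 1.6], [0.3, 0.5]]
1824 [-0.15666235 -0.15481431 -0.02324831 -0.02200483] [-0.04731909 -0.04564606  0.04536483  0.0463662 ]
redbox [ 0.33053861 -0.61837308  0.01539301] [ 0.44212735 -0.35623313  0.3118399 ]
```

Run:
```python
from h import *
from workcell import vision
f=vision.grab_frame("wrist");C=cloud(f);cv2.imwrite("pics/w0.png",f["color"][:,:,::-1]);print(f["position"])
A=np.concatenate([C.reshape(-1,3)]+[cloud(pickle.load(open(n+".pkl","rb"))).reshape(-1,3) for n in("scene","top")])
for x0 in np.arange(.1,.55,.05):
    print(round(x0,2),[ (lambda s: round(float(np.percentile(s,95)),2) if len(s)>3 else None)(A[(abs(A[:,0]-x0-.025)<.025)&(abs(A[:,1]-y0-.025)<.025)][:,2]) for y0 in np.arange(-.7,-.1,.05)])
```

```text
[ 0.30987423 -0.46002259  0.37262302]
0.1 [None, 0.16, 0.21, 0.0, 0.0, 0.0, 0.0, 0.0, 0.0, 0.0, 0.0, 0.0]
0.15 [0.31, 0.17, 0.0, 0.0, 0.0, 0.0, 0.0, 0.0, 0.0, 0.0, 0.0, 0.0]
0.2 [0.31, 0.25, 0.21, 0.25, 0.4, 0.32, 0.0, 0.68, 0.67, 0.0, 0.0, 0.0]
0.25 [0.31, 0.28, 0.32, 0.32, 0.45, 0.0, 0.0, 0.65, 0.0, 0.0, 0.0, 0.75]
0.3 [0.31, 0.26, 0.24, 0.0, 0.37, 0.0, 0.02, 0.0, 0.0, 0.0, 0.0, 0.0]
0.35 [0.31, 0.27, 0.24, 0.0, 0.0, 0.0, 0.03, 0.0, 0.0, 0.0, 0.0, 0.0]
0.4 [0.31, 0.29, 0.0, 0.0, 0.0, 0.0, 0.02, 0.0, 0.0, 0.0, 0.0, 0.0]
0.45 [0.24, 0.0, 0.0, 0.0, 0.0, 0.0, 0.02, 0.01, 0.0, 0.0, 0.0, 0.0]
0.5 [0.19, 0.2, 0.17, 0.0, 0.04, 0.04, 0.03, 0.01, 0.0, 0.0, 0.0, 0.01]
```

View pics/w0.png

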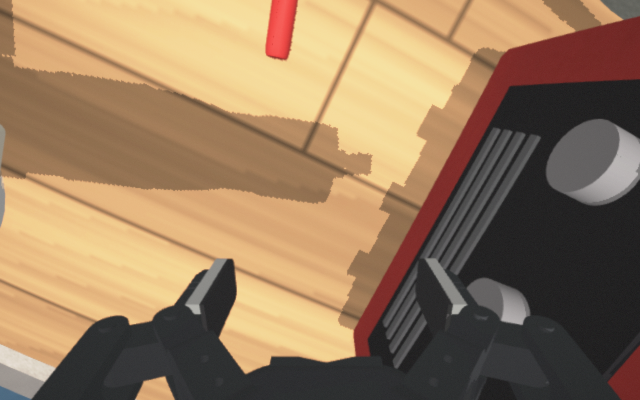

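step_arm(motion=[0, 0, 0, 5.4, -1.95, 0, 4, 0, 0, 0, 5.4, -1.95, 0, 4, 0, 0, 0, 5.4, -1.95, 0, 3, 0, 0, 0, 5.4, -1.95, 0, 3, 0, 0, 0, 5.4, -1.95, 0, 3, 0, 0, 0, 5.4, -1.95, 0, 3, 0, 0, 0, 5.4, -1.95, 0, 3, 0, 0, 0, 5.4, -1.95, 0, 3])

```text
clock: 1.15
tcp_pos: [0.5616, -0.1648, 0.2561]
eef_rot: [0.975, 0.224, -0.0, -0.0]
wrist_force: [0.4, -0.8, 0.0]
gripper_width: 0.349
```

step_arm(motion=[0, 0, -10, 0, 0, 0, 3, 0, 0, -10, 0, 0, 0, 3, 0, 0, -10, 0, 0, 0, 3, 0, 0, -10, 0, 0, 0, 3, 0, 0, -10, 0, 0, 0, 3, 0, 0, -10.4, 0, 0, 0, 3, 0, 0, 0, 0, 0, 0, 3])

```text
clock: 2.02
tcp_pos: [0.5604, -0.1664, 0.256]
eef_rot: [0.73, 0.683, -0.0, -0.0]
wrist_force: [0.0, -0.8, -0.5]
gripper_width: 0.355
```

```bash
cat > st.py <<'E'
from h import *
from workcell import status,vision
import sys
p=np.load("p.npy")
def toh(X):
    X=np.atleast_2d(X);d=X[:,:2]-p[:2];c,s=np.cos(p[2]),np.sin(p[2])
    return np.c_[d@[c,s],d@[-s,c],X[:,2]]
def look(tag,wrist=True):
    o=status.get_obs();print("t",o["clock"],"tcpH mm",(toh(o["tcp_pos"])*1000).round(1),"yaw",np.degrees(R.from_quat(o["eef_rot"]).as_euler("xyz")).round(2),"F",o["wrist_force"].round(1),"w",o["gripper_width"])
    for n in (["wrist"] if wrist else [])+["scene","top"]:
        f=vision.grab_frame(n);pickle.dump(f,open(f"{n}_{tag}.pkl","wb"))
        if n=="scene":
            im=cv2.resize(f["color"][150:290,220:390,::-1],None,fx=4,fy=4,interpolation=cv2.INTER_CUBIC)
        elif n=="top": im=cv2.resize(f["color"][125:225,235:385,::-1],None,fx=4,fy=4,interpolation=cv2.INTER_CUBIC)
        else: im=f["color"][:,:,::-1]
        cv2.imwrite(f"pics/{n}_{tag}.png",im)
E
python3 -c "
from st import *
look('a')
f=pickle.load(open('wrist_a.pkl','rb'));H=toh(cloud(f).reshape(-1,3));c=f['color'].reshape(-1,3).astype(int)
Y=(c[:,0]>140)&(c[:,1]>100)&(c[:,2]<90)&(abs(H[:,0]+.09)<.1)&(abs(H[:,1])<.06)&(H[:,2]>.07)
Q=H[Y];print(np.percentile(Q,[0.5,50,99.5],axis=0));F=Q[Q[:,2]>.092];print('fl',len(F),np.percentile(F,[1,50,99],axis=0))
"
```

```text
t 2.025 tcpH mm [[-227.5   37.5  256. ]] yaw [-1.7997e+02 -1.0000e-02  8.6160e+01] F [ 0.  -0.8 -0.5] w 0.3551407606803271
[[-0.16916152 -0.05538961  0.07370755]
 [-0.14781573  0.03277318  0.09610832]
 [-0.06911831  0.04757138  0.37291311]]
fl 363 [[-0.15268847 -0.03243728  0.09549144]
 [-0.14816851  0.03360502  0.09757773]
 [-0.14699611  0.04114862  0.37291311]]
```

View pics/wrist_a.png

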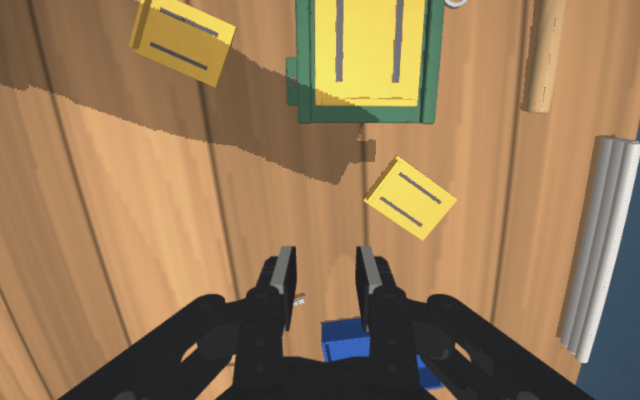

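```bash
python3 -c "
from st import *
f=pickle.load(open('wrist_a.pkl','rb'));H=toh(cloud(f).reshape(-1,3)).reshape(400,640,3)-[-.2275,.0375,.256]
for v in (245,250,255,265,280,300): print(v,[(u,(H[v,u]*1000).round(0).tolist()) for u in (262,275,284,290,362,370,378,385)])
"
```

```text
245 [(262, [-102.0, 84.0, -256.0]), (275, [-103.0, 67.0, -258.0]), (284, [-103.0, 55.0, -257.0]), (290, [-102.0, 47.0, -257.0]), (362, [-103.0, -47.0, -257.0]), (370, [-102.0, -57.0, -257.0]), (378, [-103.0, -68.0, -257.0]), (385, [-103.0, -77.0, -257.0])]
250 [(262, [-110.0, 85.0, -257.0]), (275, [-110.0, 67.0, -257.0]), (284, [11.0, 20.0, -17.0]), (290, [12.0, 17.0, -16.0]), (362, [12.0, -17.0, -17.0]), (370, [11.0, -20.0, -18.0]), (378, [-109.0, -68.0, -256.0]), (385, [-110.0, -77.0, -257.0])]
255 [(262, [-117.0, 85.0, -257.0]), (275, [-117.0, 68.0, -256.0]), (284, [12.0, 20.0, -12.0]), (290, [12.0, 17.0, -12.0]), (362, [12.0, -16.0, -12.0]), (370, [12.0, -20.0, -12.0]), (378, [-116.0, -68.0, -255.0]), (385, [-117.0, -78.0, -257.0])]
265 [(262, [-132.0, 86.0, -257.0]), (275, [8.0, 24.0, -10.0]), (284, [12.0, 18.0, -3.0]), (290, [12.0, 16.0, -3.0]), (362, [11.0, -15.0, -3.0]), (370, [12.0, -18.0, -3.0]), (378, [7.0, -23.0, -11.0]), (385, [8.0, -26.0, -10.0])]
280 [(262, [7.0, 27.0, 2.0]), (275, [12.0, 20.0, 9.0]), (284, [12.0, 17.0, 10.0]), (290, [6.0, 16.0, 0.0]), (362, [9.0, -14.0, 5.0]), (370, [12.0, -17.0, 9.0]), (378, [13.0, -20.0, 10.0]), (385, [7.0, -24.0, 2.0])]
300 [(262, [12.0, 23.0, 23.0]), (275, [13.0, 18.0, 23.0]), (284, [5.0, 17.0, 13.0]), (290, [-3.0, 16.0, 2.0]), (362, [0.0, -14.0, 6.0]), (370, [8.0, -16.0, 17.0]), (378, [13.0, -18.0, 24.0]), (385, [13.0, -20.0, 23.0])]
```

step_arm(motion=[0, 0, 0, 3.7, 3.75, 2, 3, 0, 0, 0, 0, 0, 5, 3, 0, 0, 0, 0, 0, 5, 3, 0, 0, 0, 0, 0, 3, 3, 0, 0, 0, 0, 0, 0.7, 3, 0, 0, 0, 0, 0, 0, 3])

```text
clock: 2.92
tcp_pos: [0.6007, -0.1321, 0.0999]
eef_rot: [0.73, 0.683, 0.0, 0.0]
wrist_force: [0.2, -0.2, 0.8]
gripper_width: 0.353
```

```bash
python3 -c "
from st import *
look('b')"
```

```text
t 2.925 tcpH mm [[-190.6   -0.4   99.9]] yaw [1.7998e+02 1.0000e-02 8.6170e+01] F [ 0.2 -0.2  0.8] w 0.35281474416207087
```

View pics/wrist_b.png

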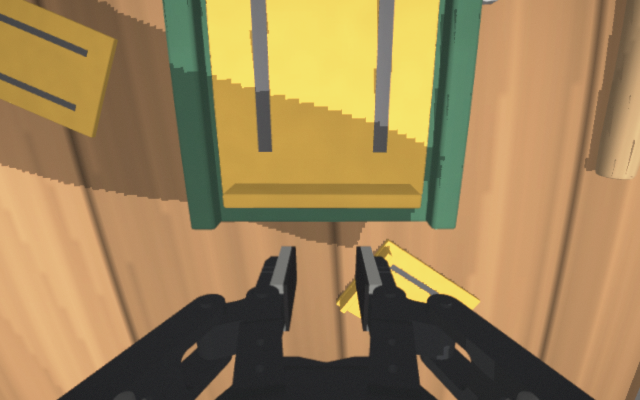

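View pics/scene_b.png

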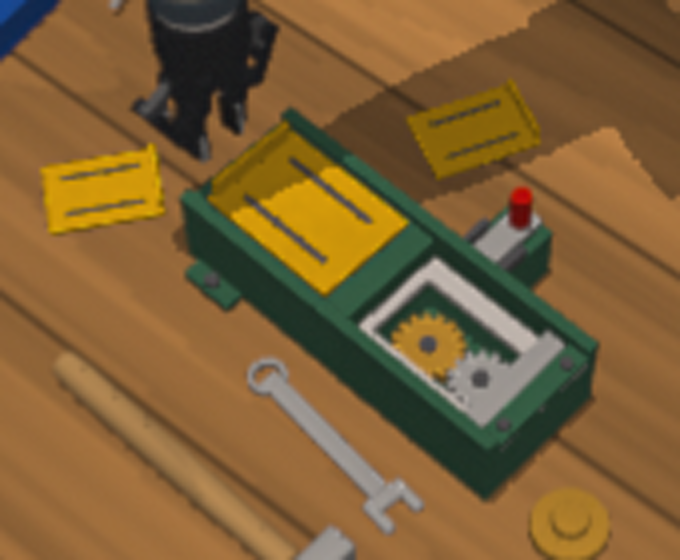

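step_arm(motion=[0, 0, 0, 1.6, 0, 0, 3, 0, 0, 0, 0.8, 0, 0, 3, 0, 0, 0, 0.8, 0, 0, 3, 0, 0, 0, 0.8, 0, 0, 3, 0, 0, 0, 0.8, 0, 0, 3, 0, 0, 0, 0.8, 0, 0, 3, 0, 0, 0, 0.8, 0, 0, 3, 0, 0, 0, 0.8, 0, 0, 3])

```text
clock: 4.08
tcp_pos: [0.6051, -0.0596, 0.0993]
eef_rot: [0.73, 0.683, -0.0, 0.0]
wrist_force: [-0.1, -2.7, 2.7]
gripper_width: 0.353
```

step_arm(motion=[0, 0, 0, 0.8, 0, 0, 3, 0, 0, 0, 0.8, 0, 0, 3, 0, 0, 0, 0.8, 0, 0, 3, 0, 0, 0, 0.8, 0, 0, 3, 0, 0, 0, 0.8, 0, 0, 3])

```text
clock: 4.7
tcp_pos: [0.6077, -0.0197, 0.0993]
eef_rot: [0.73, 0.683, -0.0, -0.0]
wrist_force: [-1.0, -3.0, 2.3]
gripper_width: 0.351
```

```bash
python3 -c "
from st import *
look('c')"
```

```text
t 4.7 tcpH mm [[-78.   -0.   99.3]] yaw [-180.      0.     86.23] F [-1.  -3.   2.3] w 0.35132394106894044
```

View pics/wrist_c.png

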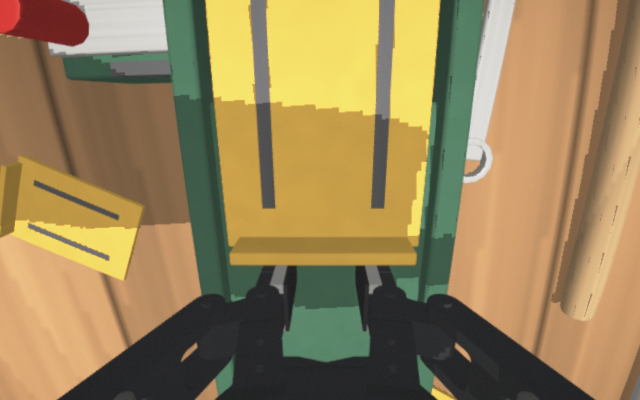

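View pics/scene_c.png

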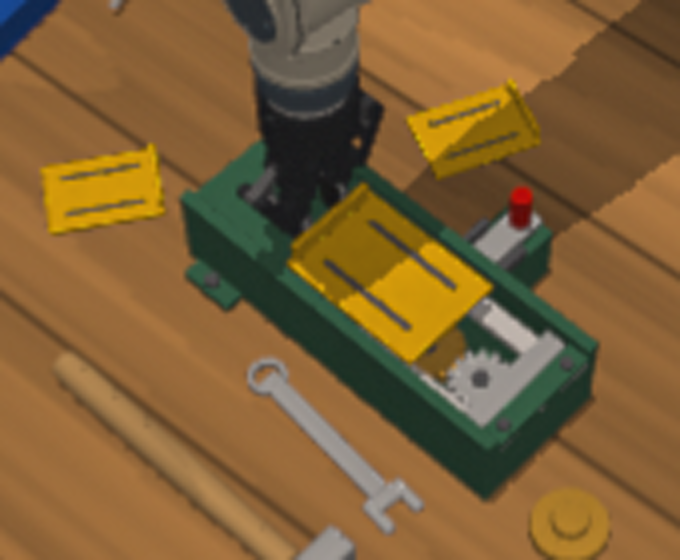

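step_arm(motion=[0, 0, 0, 0.5, 0, 0, 3, 0, 0, 0, 0.5, 0, 0, 3, 0, 0, 0, 0.5, 0, 0, 3, 0, 0, 0, 0.5, 0, 0, 3, 0, 0, 0, 0.5, 0, 0, 3, 0, 0, 0, 0, 0, 0, 3])

```text
clock: 5.6
tcp_pos: [0.6093, 0.0054, 0.0992]
eef_rot: [0.73, 0.684, 0.0, -0.0]
wrist_force: [-0.4, -0.6, -0.6]
gripper_width: 0.351
```

```bash
python3 -c "
from st import *
look('d')"
```

```text
t 5.6 tcpH mm [[-52.8   0.   99.2]] yaw [-1.7999e+02 -4.0000e-02  8.6270e+01] F [-0.4 -0.6 -0.6] w 0.3506266916179382
```

View pics/wrist_d.png

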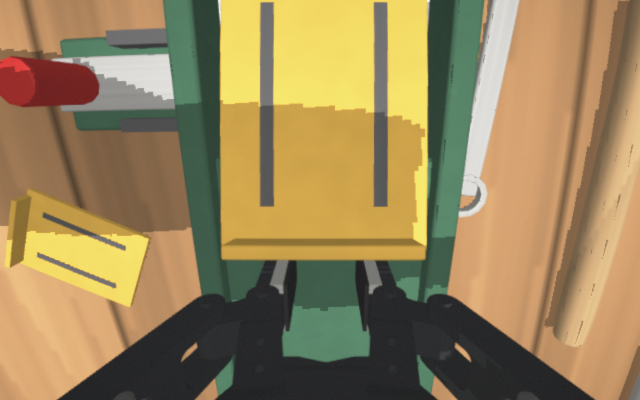

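View pics/scene_d.png

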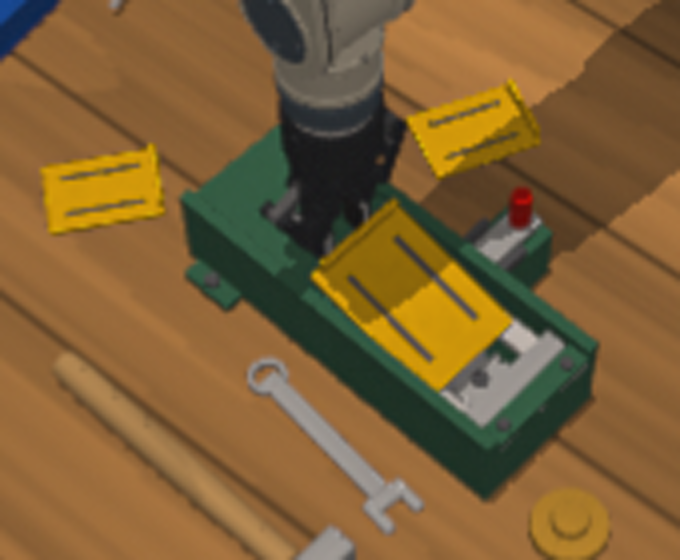

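The cover has tipped nose down into the pocket, with the nose at about (440,390) in the scene crop, and is sitting straight. I'll keep pushing.

step_arm(motion=[0, 0, 0, 0.5, 0, 0, 3, 0, 0, 0, 0.5, 0, 0, 3, 0, 0, 0, 0.5, 0, 0, 3, 0, 0, 0, 0.5, 0, 0, 3, 0, 0, 0, 0.4, 0, 0, 3, 0, 0, 0, 0.3, 0, 0, 3, 0, 0, 0, 0, 0, 0, 3])

```text
clock: 6.62
tcp_pos: [0.6112, 0.032, 0.0993]
eef_rot: [0.73, 0.684, 0.0, -0.0]
wrist_force: [-0.6, -0.6, 0.5]
gripper_width: 0.35
```

```bash
python3 -c "
from st import *
look('e')"
```

```text
t 6.625 tcpH mm [[-26.2  -0.   99.3]] yaw [ 1.800e+02 -2.000e-02  8.625e+01] F [-0.6 -0.6  0.5] w 0.3501001228764919
```

View pics/wrist_e.png

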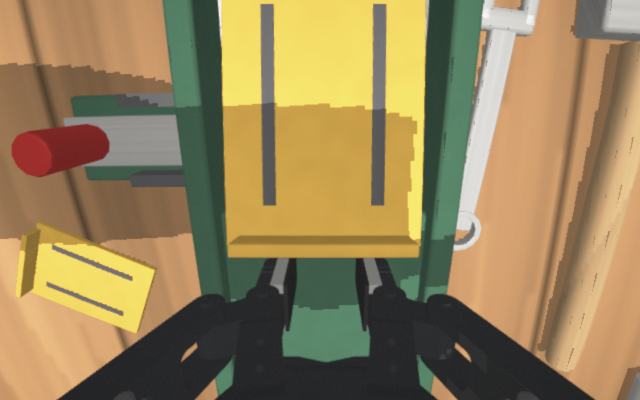

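View pics/scene_e.png

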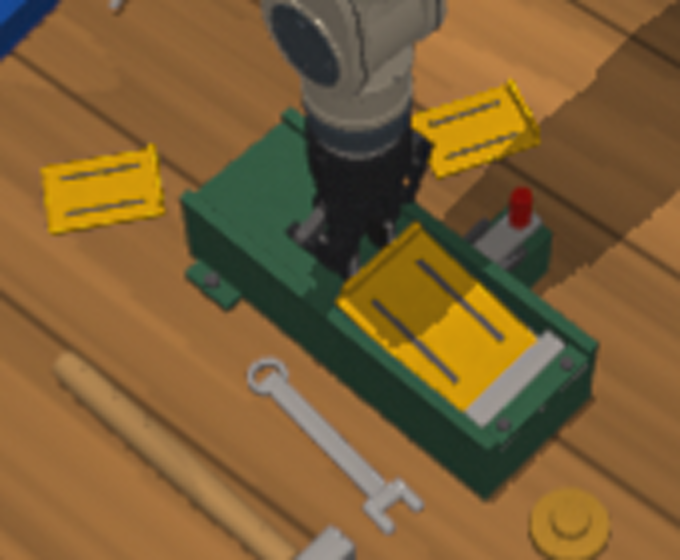

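step_arm(motion=[0, 0, 0, 0.4, 0, 0, 3, 0, 0, 0, 0.4, 0, 0, 3, 0, 0, 0, 0.3, 0, 0, 3, 0, 0, 0, 0.3, 0, 0, 3, 0, 0, 0, 0, 0, 0, 3])

```text
clock: 7.4
tcp_pos: [0.6121, 0.046, 0.0993]
eef_rot: [0.73, 0.684, 0.0, -0.0]
wrist_force: [-0.3, -0.9, 0.8]
gripper_width: 0.348
```

step_arm(motion=[0, 0, 0, 0.2, 0, 0, 3, 0, 0, 0, 0, 0, 0, 3])

```text
clock: 7.65
tcp_pos: [0.6122, 0.0477, 0.0993]
eef_rot: [0.73, 0.683, 0.0, -0.0]
wrist_force: [-0.7, -0.3, 0.4]
gripper_width: 0.348
```

```bash
python3 -c "
from st import *
look('f')"
```

```text
t 7.65 tcpH mm [[-10.4  -0.   99.3]] yaw [-1.800e+02 -1.000e-02  8.623e+01] F [-0.7 -0.3  0.4] w 0.3481065134620278
```

View pics/wrist_f.png

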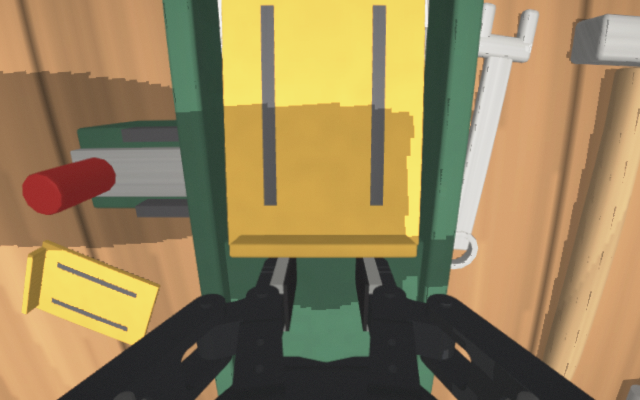

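View pics/scene_f.png

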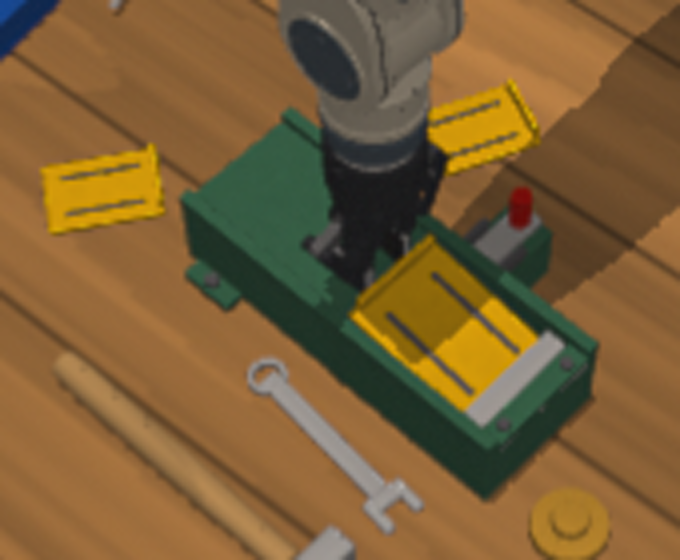

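Still resting on the deck edge. I'll push on in small steps.

step_arm(motion=[0, 0, 0, 0.2, 0, 0, 3, 0, 0, 0, 0.2, 0, 0, 3, 0, 0, 0, 0.1, 0, 0, 3, 0, 0, 0, 0, 0, 0, 3])

```text
clock: 8.3
tcp_pos: [0.6125, 0.0528, 0.0993]
eef_rot: [0.73, 0.684, 0.0, -0.0]
wrist_force: [-0.2, -0.9, 1.1]
gripper_width: 0.352
```

```bash
python3 -c "
from st import *
look('g')"
```

```text
t 8.3 tcpH mm [[-5.4 -0.  99.3]] yaw [180.    -0.    86.24] F [-0.2 -0.9  1.1] w 0.351762758010702
```

View pics/wrist_g.png

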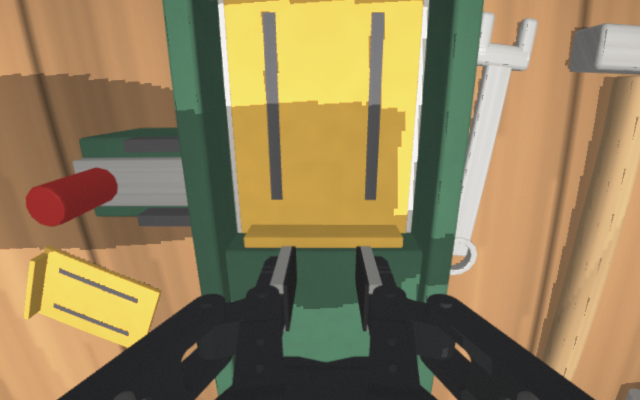

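```bash
cat > chk.py <<'E'
from st import *
def cover(n,tag):
    f=pickle.load(open(f'{n}_{tag}.pkl','rb'));H=toh(cloud(f).reshape(-1,3));c=f['color'].reshape(-1,3).astype(int)
    Y=(c[:,0]>110)&(c[:,1]>80)&(c[:,2]<100)&(c[:,0]-c[:,2]>60)&(H[:,0]>-.02)&(H[:,0]<.118)&(abs(H[:,1])<.049)&(H[:,2]>.03)&(H[:,2]<.1)
    Q=H[Y]
    if len(Q)<50: print(n,"few");return
    m=(Q[:,0]>.02)&(Q[:,0]<.112)
    A=np.c_[Q[m][:,:2]-[.068,0],np.ones(m.sum())];s=np.linalg.lstsq(A,Q[m][:,2],rcond=None)[0]
    print(n,"n",len(Q),"slopes deg",np.degrees(s[:2]).round(2),"top z at centre mm",(s[2]*1e3).round(1),"x range",np.percentile(Q[:,0],[.5,99.5]).round(4),"y",np.percentile(Q[:,1],[1,99]).round(4),"flange z",np.percentile(Q[Q[:,0]<.009][:,2],[10,90]).round(4) if (Q[:,0]<.009).any() else None)
E
python3 -c "
from chk import *
for n in('wrist','scene','top'):cover(n,'g')"
```

```text
wrist n 22091 slopes deg [-0.02 -0.01] top z at centre mm 55.3 x range [0.0035 0.1177] y [-0.0382  0.0464] flange z [0.0566 0.0737]
scene n 805 slopes deg [-0.2  -0.36] top z at centre mm 54.4 x range [0.0028 0.111 ] y [-0.0386  0.0461] flange z [0.0537 0.0741]
top n 189 slopes deg [-1.22  0.76] top z at centre mm 58.2 x range [0.0935 0.1172] y [-0.0434  0.0377] flange z None
```

View pics/scene_g.png

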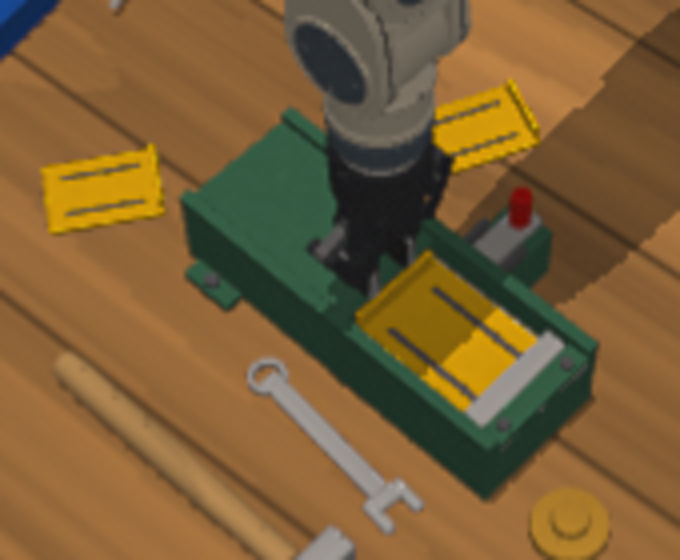

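step_arm(motion=[0, 0, 0, -1, 0, 0, 3, 0, 0, 0, 0, 0, -5, 2, 0, 0, 0, 0, 0, -5, 0, 0, 0, 0, 2.5, -5, 0, 0, 0, 0, 0, 2.44, -5, 0, 0, 0, 0, 0, 0, -5, 0, 0, 0, 0, 0, 0, 0, 0, 0, 0, 0, 0, 0, 0, 0, 0], grip_force=20)

```text
clock: 9.45
tcp_pos: [0.466, 0.1014, 0.1998]
eef_rot: [0.73, 0.683, 0.001, 0.001]
wrist_force: [0.2, -0.9, 0.5]
gripper_width: 0.002
```

```bash
python3 -c "
from chk import *
look('h')
for n in('wrist','scene','top'):cover(n,'h')
for n in('wrist','top'):
    f=pickle.load(open(n+'_h.pkl','rb'));H=toh(cloud(f).reshape(-1,3));c=f['color'].reshape(-1,3).astype(int)
    m=(c[:,0]>100)&(c[:,1]<70)&(c[:,2]<70)&(abs(H[:,0]-.034)<.03)&(abs(H[:,1]-.11)<.03)&(H[:,2]>.097)&(H[:,2]<.12);print(n,m.sum(),np.percentile(H[m],[2,50,98],axis=0)*1000)
"
```

```text
t 9.45 tcpH mm [[ 33.5 149.3 199.8]] yaw [179.91  -0.    86.21] F [ 0.2 -0.9  0.5] w 0.0023851370412517913
wrist n 1388 slopes deg [0.55 1.67] top z at centre mm 54.9 x range [0.0007 0.1158] y [-0.0485  0.0418] flange z [0.0566 0.0726]
scene n 855 slopes deg [ 0.37 -0.48] top z at centre mm 54.5 x range [1.00e-04 1.11e-01] y [-0.0399  0.0464] flange z [0.0543 0.0733]
top n 1144 slopes deg [-0.07  0.46] top z at centre mm 57.3 x range [0.0033 0.1164] y [-0.0442  0.0344] flange z [0.0513 0.0769]
wrist 445 [[ 28.32720714 105.54526364  97.73242118]
 [ 36.38682329 113.49160756 103.0240148 ]
 [ 43.36379596 121.26777596 104.36423583]]Traceback (most recent call last):
  File "<string>", line 7, in <module>
    m=(c[:,0]>100)&(c[:,1]<70)&(c[:,2]<70)&(abs(H[:,0]-.034)<.03)&(abs(H[:,1]-.11)<.03)&(H[:,2]>.097)&(H[:,2]<.12);print(n,m.sum(),np.percentile(H[m],[2,50,98],axis=0)*1000)
                                                                                                                                   ~~~~~~~~~~~~~^^^^^^^^^^^^^^^^^^^^^^^
    return _quantile_unchecked(
        a, q, axis, out, overwrite_input, method, keepdims, weights)
    return _ureduce(a,
                    func=_quantile_ureduce_func,
    ...<5 lines>...
                    overwrite_input=overwrite_input,
                    method=method)
    r = func(a, **kwargs)
    result = _quantile(arr,
                       quantiles=q,
    ...<2 lines>...
                       out=out,
                       weights=wgt)
    slices_having_nans = np.isnan(arr[-1, ...])
                                  ~~~^^^^^^^^^
IndexError: index -1 is out of bounds for axis 0 with size 0
```

View pics/wrist_h.png

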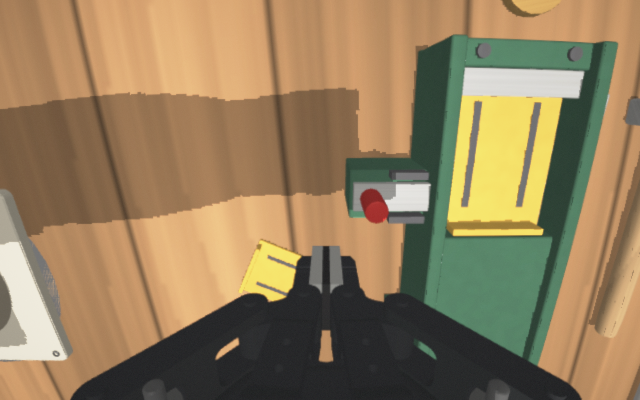

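View pics/scene_h.png

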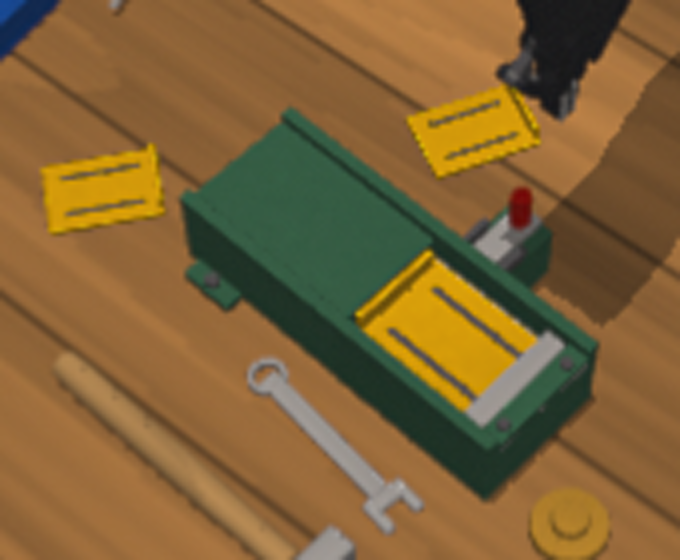

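step_arm(motion=[0, 0, 0, 0.1, 0, 4, 0, 0, 0, 0, 0, 0, 4, 0, 0, 0, 0, 0, 0, 1.7, 0, 0, 0, 0, 0, 0, 0, 0])

```text
clock: 10.1
tcp_pos: [0.4654, 0.1025, 0.1009]
eef_rot: [0.73, 0.683, -0.001, -0.001]
wrist_force: [0.3, -0.3, 0.2]
gripper_width: 0.001
```

```bash
python3 -c "
from chk import *
look('i')
f=pickle.load(open('wrist_i.pkl','rb'));H=toh(cloud(f).reshape(-1,3)).reshape(400,640,3)*1000
for v in (250,258,270,285): print(v,[(u,H[v,u].round(0).tolist()) for u in (300,312,320,340,348,356)])
"
```

```text
t 10.1 tcpH mm [[ 34.6 150.1 100.9]] yaw [-1.7982e+02  2.0000e-02  8.6200e+01] F [ 0.3 -0.3  0.2] w 0.0005033830504683499
250 [(300, [3.0, 171.0, -1.0]), (312, [46.0, 157.0, 83.0]), (320, [46.0, 153.0, 85.0]), (340, [3.0, 140.0, -1.0]), (348, [3.0, 134.0, -0.0]), (356, [3.0, 128.0, -0.0])]
258 [(300, [42.0, 163.0, 85.0]), (312, [47.0, 157.0, 92.0]), (320, [46.0, 153.0, 91.0]), (340, [46.0, 144.0, 92.0]), (348, [42.0, 140.0, 85.0]), (356, [-3.0, 127.0, -0.0])]
270 [(300, [42.0, 162.0, 96.0]), (312, [46.0, 156.0, 102.0]), (320, [46.0, 153.0, 101.0]), (340, [46.0, 145.0, 101.0]), (348, [42.0, 141.0, 95.0]), (356, [42.0, 137.0, 95.0])]
285 [(300, [47.0, 160.0, 115.0]), (312, [47.0, 156.0, 115.0]), (320, [45.0, 153.0, 112.0]), (340, [47.0, 145.0, 115.0]), (348, [49.0, 142.0, 118.0]), (356, [47.0, 139.0, 114.0])]
```

View pics/wrist_i.png

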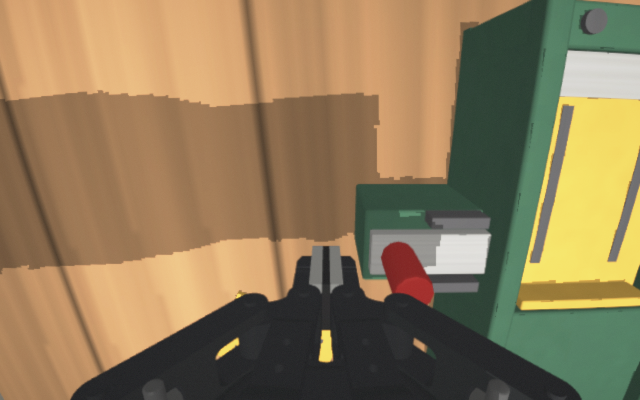

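```bash
python3 -c "
from chk import *
f=pickle.load(open('wrist_i.pkl','rb'));H=toh(cloud(f).reshape(-1,3))*1000;c=f['color'].reshape(-1,3).astype(int)
m=(c.max(1)<60)&(H[:,2]>75)&(H[:,1]>60)&(H[:,1]<150)&(abs(H[:,0]-34)<40)
Q=H[m]
for y in range(90,150,5):
  s=Q[(Q[:,1]>=y)&(Q[:,1]<y+5)]
  if len(s):print(y,len(s),s[:,2].min().round(),s[:,0].min().round(),s[:,0].max().round())
"
```

```text
90 424 153.0 46.0 50.0
95 922 145.0 46.0 50.0
100 1186 140.0 43.0 49.0
105 1261 134.0 31.0 49.0
110 2048 128.0 27.0 48.0
115 1969 123.0 25.0 48.0
120 1336 120.0 25.0 50.0
125 1296 118.0 27.0 50.0
130 978 116.0 37.0 56.0
135 2135 83.0 41.0 56.0
140 2380 82.0 41.0 56.0
145 1888 81.0 25.0 53.0
```

step_arm(motion=[0, 0, 0, 0, 1, 0, 0, 0, 0, 0, 0, 0.6, 0, 0, 0, 0, 0, 0, 0.6, 0, 0, 0, 0, 0, 0, 0.6, 0, 0, 0, 0, 0, 0, 0.6, 0, 0, 0, 0, 0, 0, 0.5, 0, 0, 0, 0, 0, 0, 0.3, 0, 0, 0, 0, 0, 0, 0, 0, 0])

```text
clock: 11.25
tcp_pos: [0.5078, 0.1, 0.1022]
eef_rot: [0.73, 0.683, 0.0, 0.0]
wrist_force: [-0.3, -0.3, -0.1]
gripper_width: -0.001
```

```bash
python3 -c "
from chk import *
look('j')
f=pickle.load(open('wrist_j.pkl','rb'));H=toh(cloud(f).reshape(-1,3));c=f['color'].reshape(-1,3).astype(int)
m=(c[:,0]>100)&(c[:,1]<70)&(c[:,2]<70)&(H[:,2]>.1)&(H[:,2]<.12)&(H[:,1]>.05)&(H[:,1]<.14)&(abs(H[:,0]-.034)<.03);print(m.sum(),np.percentile(H[m],[2,50,98],axis=0)*1000)
"
```

```text
t 11.25 tcpH mm [[ 34.9 107.6 102.2]] yaw [179.97   0.    86.23] F [-0.3 -0.3 -0.1] w -0.0007284980343344743
803 [[ 32.20589776  77.9193918  100.48436739]
 [ 38.70738566  85.53175529 103.00973045]
 [ 43.65937774  92.80201461 104.36558369]]
```

View pics/wrist_j.png

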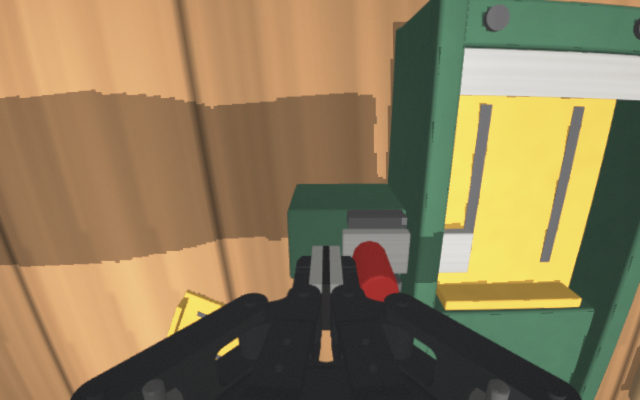

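step_arm(motion=[0, 0, 0, 0, 0.2, 0, 0, 0, 0, 0, 0, 0.1, 0, 0])

```text
clock: 11.65
tcp_pos: [0.5102, 0.0999, 0.1022]
eef_rot: [0.73, 0.683, -0.0, -0.0]
wrist_force: [-2.1, 0.8, 1.1]
gripper_width: 0.002
```

step_arm(motion=[0, 0, 0, 0, 0.1, 0, 0, 0, 0, 0, 0, 0, 0, 0])

```text
clock: 11.9
tcp_pos: [0.5107, 0.0998, 0.1023]
eef_rot: [0.73, 0.683, -0.0, -0.0]
wrist_force: [-4.2, -0.1, 3.3]
gripper_width: -0.001
```

step_arm(motion=[0, 0, 0, 0, 0.1, 0, 0, 0, 0, 0, 0, 0, 0, 0])

```text
clock: 12.15
tcp_pos: [0.5109, 0.0998, 0.1022]
eef_rot: [0.73, 0.684, -0.001, -0.001]
wrist_force: [-9.7, 0.6, 6.3]
gripper_width: -0.003
```

step_arm(motion=[0, 0, 0, 0, 0.1, 0, 0, 0, 0, 0, 0, 0, 0, 0])

```text
clock: 12.4
tcp_pos: [0.511, 0.0998, 0.1022]
eef_rot: [0.73, 0.684, -0.002, -0.002]
wrist_force: [-13.8, 0.0, 9.8]
gripper_width: 0.002
```

step_arm(motion=[0, 0, 0, 0, -1.5, 0, 0, 0, 0, 0, 0, -1, 0, 0, 0, 0, 0, 0, 0, -6, 0, 0, 0, 0, 0, -3, -6, 0, 0, 0, 0, 0, -6, 0, 0, 0, 0, 0, 0, 0, 0, 0])

```text
clock: 13.15
tcp_pos: [0.3973, 0.1074, 0.219]
eef_rot: [0.73, 0.684, 0.001, 0.0]
wrist_force: [0.2, -0.3, 0.1]
gripper_width: -0.002
```

```bash
python3 -c "
from chk import *
look('k')
for n in('wrist','scene','top'):cover(n,'k')
for n in('wrist','top','scene'):
    f=pickle.load(open(n+'_k.pkl','rb'));H=toh(cloud(f).reshape(-1,3));c=f['color'].reshape(-1,3).astype(int)
    m=(c[:,0]>100)&(c[:,1]<75)&(c[:,2]<75)&(H[:,2]>.098)&(H[:,2]<.12)&(H[:,1]>.05)&(H[:,1]<.14)&(abs(H[:,0]-.034)<.03)
    if m.sum():print(n,m.sum(),np.percentile(H[m],[2,50,98],axis=0)*1000)
    m=(c.min(1)>130)&(H[:,2]>.06)&(H[:,2]<.075)&(abs(H[:,0]-.034)<.012)&(H[:,1]>.0)&(H[:,1]<.05)
    if m.sum():print('bolt tip',n,m.sum(),np.percentile(H[m],[2,50,98],axis=0)*1000)
"
```

```text
t 13.15 tcpH mm [[ 34.9 218.3 219. ]] yaw [ 1.7993e+02 -1.0000e-02  8.6280e+01] F [ 0.2 -0.3  0.1] w -0.0019363451989900906
wrist n 1163 slopes deg [0.23 1.51] top z at centre mm 55.3 x range [0.0007 0.1151] y [-0.0483  0.0419] flange z [0.0554 0.0734]
scene n 808 slopes deg [-0.54 -0.14] top z at centre mm 54.3 x range [-0.001   0.1114] y [-0.0397  0.0454] flange z [0.0531 0.0736]
top n 1350 slopes deg [0.03 0.11] top z at centre mm 57.2 x range [0.0033 0.1163] y [-0.0438  0.0449] flange z [0.0506 0.0769]
wrist 299 [[ 27.28301548  76.36684845  98.64919444]
 [ 34.7195828   82.80416688 102.93545753]
 [ 43.38813432  91.38328853 104.52322236]]
bolt tip wrist 378 [[23.27115877 27.12884723 65.83224182]
 [34.75549729 34.57495516 67.25779497]
 [45.26857804 42.01518879 68.61871853]]
top 18 [[ 29.6463761   77.72320722 102.08086481]
 [ 34.76254147  82.42659456 105.48367073]
 [ 39.07634536  87.66660346 108.48310664]]
bolt tip top 68 [[26.01673371 24.83782186 66.17044452]
 [36.14540527 35.36632729 69.60995859]
 [44.77837515 45.72385925 73.97767172]]
scene 23 [[ 27.5844905   71.7166217   98.86580762]
 [ 35.54841642  77.43870598 102.77360525]
 [ 42.49567035  85.49436729 107.37003096]]
bolt tip scene 43 [[23.09854517 23.76606469 60.55235308]
 [34.1422781  37.11464184 66.94835235]
 [43.77905093 47.78235826 70.40113417]]
```

View pics/wrist_k.png

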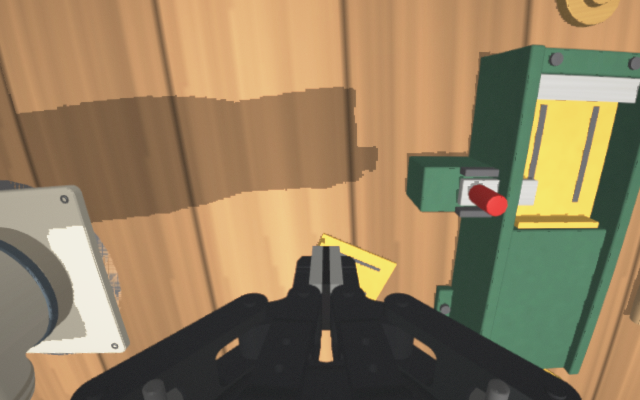

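View pics/scene_k.png

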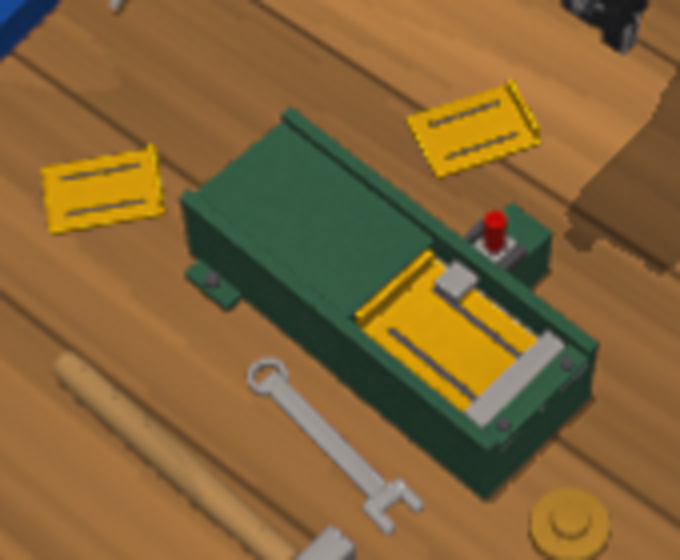

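View pics/top_k.png

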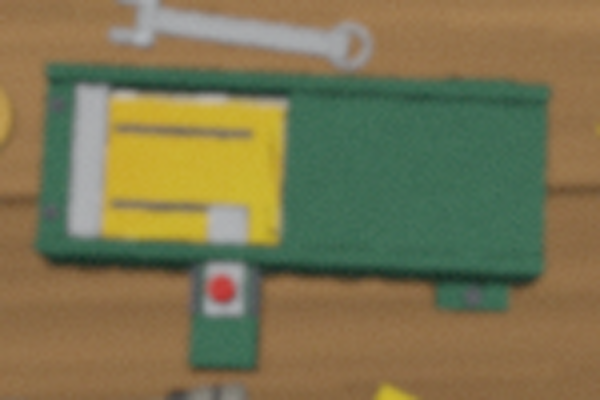

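```bash
python3 -c "
from workcell import arm,status
print(arm.close_job());print(status.get_obs()['clock'])"
```

```text
the job is handed in; nothing more can be done
None
the job is handed in; nothing more can be done
```

The cover is closed in the pocket, the bolt is pushed home over it, and I handed the job in at about 13.3 s with the gripper clear of everything.

- **Cover:** I pushed it at the flange with both fingertips. It tipped nose first, slid under the lip and dropped off the deck. The last depth checks put its top 54–57 mm above the bench (56 mm expected). The flange edge is at housing x of about 3 mm and its top at about 74 mm. The slope came out within about 0.6° in the scene and top views. The late wrist view gave 1.5° across the width, but it was oblique and had few points; the close wrist view just after the drop gave 0.0°.
- **Bolt:** I pushed the knob with the fingers shut until it stopped moving and the push force rose to about 14 N, well above its 2.5 N friction. The bolt reaches about 20 mm over the cover.
- **Knob reading:** The cameras disagree by a few mm. The wrist and top views put the knob at y of about 82–83 mm and the scene view at about 77 mm, where 81 mm is home. I relied on the firm stop to judge it home.
- **Other things on the bench:** The arm touched none of them, and those in view in the last pictures were where they started. I did not measure their positions.

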